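# Pack the slide boxes in the filing tray with its sliding follower

### The arm

A 6-joint arm with a two-finger parallel gripper is mounted at the origin on the work surface. World frame = base frame: x ahead of the robot, y to its left, z up, the work surface at z = 0. Lengths are in mm, angles in rad, forces in N, time in s.
With the tool pointing down it reaches from about 275 to 1000 mm from the base axis. Payload 8.4 kg.
Tool frame: the origin (TCP) lies on the centre line of the jaws, within the pads' length; the fingertips stand 25 mm ahead of it and the grasp point (between the pads) lies 6 mm ahead of it; z points along the fingers, x is the direction in which the jaws open and shut, and the axes are right-handed (so a half turn about z gives the same grasp; the last joint's range is limited). The gripper opens to 85 mm and grips with 20 to 120 N. Pads are 22 mm wide; open, the fingers measure 114 mm over their backs; the gripper's body (76 mm by 85 mm) begins 54 mm behind the grasp point. The pads swing forward as they close: fully open they stand 13 mm farther back than shut.
Start: joints at [1.283, 0.353, 1.633, -0, 1.155, -0.002], TCP at [176.202, 599.651, 256.281] pointing down, gripper open.
Joint ranges: [-2.63, 2.63], [-0.92, 2.1], [0.06, 2.66], [-1.3, 4.44], [0, 2.69], [-3.02, 3.02]. Speed limits (rad/s): [2.22, 2.22, 2.79, 3.14, 3.14, 3.14].

### API

Orientations are given as [roll, pitch, yaw] about the fixed x, y, z axes, in that order (R = Rz(yaw) Ry(pitch) Rx(roll)).
In Python, from rig import r gives the robot as it stands. The module is installed in compiled form; this text tells all that it offers.
- The arm moves only by the tool jog_arm, never from a script. Its argument "deltas" is a list of rows, each an object with "gripper": the gripper command: -1 is fully open, 1 is shut, values between are in proportion; "translation": the shift along the world's x, y, z in units of 10 cm (1.0 is 10 cm), a list of three; "dr": the turn, a rotation vector about the world's x, y, z in units of pi/2 rad (1.0 is pi/2 rad), a list of three. In form: [{"gripper": gripper, "translation": [x, y, z], "dr": [wx, wy, wz]}, ...]. A call has 1 to 12 rows; each row shifts and turns the commanded pose from where the row before left it; what a row does not reach is not made up. A row lasts 1/12 s, in which the tool goes at most 41.7 mm and 7.16 degrees, less where a joint would pass 70% of its speed; a pose out of reach is approached as far as the arm can. A call with a number of a shift or a turn outside -1 to 1 is refused whole. A call with a gripper value outside its range is refused whole. The fingers move at their own pace and stop on an object; "squeeze" is the grip in N (left out, the last holds). Time passes only in rows, so rows that do not move let the fingers close. It gives the time, the measured TCP pose, the force and the opening at its end, in the units of the state.
- r.sense(): the state, without advancing time (a new reading comes with each control period).
- r.grab_frame(name): name is "side" or "top"; returns the picture (400x640x3 uint8, blue, green, red); there is no depth.
- r.calibration(name): a dict with "mtx" (3x3 intrinsics, pixels), "k1" (the pictures are not rectified: a ray, as slopes to the right and down, at radius r is drawn at 1 + k1 r^2 times it, then the intrinsics apply), "world_from_camera" (4x4, takes a point from camera to world coordinates). Camera axes: x right, y down, z forward; pixel columns grow to the right and rows downward; lengths in mm; the calibration is good to about 2 mm. A picture is of the moment at which its call begins. calibration takes no time and is no camera call.
- r.sign_off(): hands the job in, once; it reports no verdict.
The state is a dict: "clock": time; "qpos": joint angles; "qvel": joint speeds; "joint_efforts": joint torques, N m; "eef_pos": TCP position; "tcp_rot": TCP orientation; "contact_force": force on the tool from outside, world axes, zero at the start; "wrist_torque": the same for the moment, N m; "opening": opening from 0.0 (shut) to 1.0 (fully open).
Only numpy, scipy, OpenCV 4.12 (cv2) and the standard library are available. Lean on these libraries where they do the work, as an engineer would, in place of code of your own. Each camera call takes 0.05 s, during which the arm holds its last target. There are 200 camera calls.

### The job

Slide the filing tray's follower along its rail by its grip until the three slide boxes stand packed without gaps against the bookend and the follower's sprung plate holds them under light pressure, pushed in about half way, then let go and leave it there. Do not ram the boxes, do not touch them with the gripper, and leave the other things on the bench alone.

Things in the scene. Friction and masses are not known exactly. Their poses are not given: they have to be found in the camera images.
- tray: Fixed grey filing tray, base plate 185 x 470 x 8 mm, flat on the bench. Origin: underside, midway along the tray, on the lane's centre line. y runs along the lane, x across it, away from the robot. Lane: floor 8 mm above the bench, walls (tops at 30 mm) 114 mm apart, at x = -60 and +60 mm. In front of it, at x = -85 mm, runs the follower's rail (40 mm wide, top at 25 mm).
- light_bar (a point): Middle of the lower front edge of the white light bar over the rail (500 mm along tray y; fills tray x -87 to -43 mm, 135 to 200 mm above the bench; end posts 16 mm square at tray x -51, y -242 and +242 mm). It bars the way straight down to the follower's grip: come from the robot's side, tool leaning 30 to 45 degrees from vertical, fingers pointing down and away from the robot (tray +x).
- follower: Grey carriage with an upright grip; slides along tray y from -180 to +100 mm, starts near -180, packs the boxes towards +y. Drags with about 12 N everywhere, stays where it is left. Grip: 24 mm in tray x, 26 mm in tray y, 46 to 100 mm above the bench, on a block 60 x 60 mm (x -37 to +23 mm). Origin: at bench height below the grip's middle; axes as the tray's.
- follower_grip (a point): Point on the axis of the follower's grip, 85 mm above the bench, 15 mm below the grip's top: the place to hold it, fingers closing along tray y.
- plate_rest (a point): Moves with the carriage: where the middle of the pressing plate's face is while its springs are at rest (30 mm to +y and 85 mm to +x of the follower's origin). The aluminium plate (88 mm across, 12 to 74 mm above the bench) is carried in the lane by the follower's arm; it gives by 1 mm per 1.5 N (the loose row alone takes 1 to 4 N to slide), 8 mm at most, then is solid.
- bookend: Fixed steel bookend, 100 mm wide, 85 mm tall, standing in the lane near its +y end; where along the lane varies. Origin: on the lane floor, in the middle of the foot of its flat face; axes as the tray's; the face looks to -y, to the boxes.
- box_a: One of three white slide boxes: 98 mm across the lane, 83 mm tall, 33 to 38 mm thick along the lane (not all alike; which is which is not known), 80 to 130 g. They stand loose on edge in the lane between plate and bookend, in any order, with gaps and a little askew. Origin: centre of the underside; x across the lane, y through the thickness.
- box_b: One of three white slide boxes: 98 mm across the lane, 83 mm tall, 33 to 38 mm thick along the lane (not all alike; which is which is not known), 80 to 130 g. They stand loose on edge in the lane between plate and bookend, in any order, with gaps and a little askew. Origin: centre of the underside; x across the lane, y through the thickness.
- box_c: One of three white slide boxes: 98 mm across the lane, 83 mm tall, 33 to 38 mm thick along the lane (not all alike; which is which is not known), 80 to 130 g. They stand loose on edge in the lane between plate and bookend, in any order, with gaps and a little askew. Origin: centre of the underside; x across the lane, y through the thickness.
- tube_rack: Bystander, not to be disturbed: a red tube rack 85 x 190 x 50 with a few capped tubes (mm). Origin: centre of the underside.
- tip_box: Bystander, not to be disturbed: an open pipette-tip box 85 x 120 x 55 (mm). Origin: centre of the underside.
- pipette: Bystander, not to be disturbed: a hand pipette lying flat, 250 mm long along its x axis, 26 mm wide, 22 mm high. Origin: on the bench about its middle.
- tub: Bystander, not to be disturbed: a white round tub, 110 across, 75 high (mm). Origin: centre of the underside.
- beaker: Bystander, not to be disturbed: a glass beaker, 70 across, 95 high (mm). Origin: centre of the underside.
- reagent: Bystander, not to be disturbed: an amber reagent bottle, 60 across, 130 high (mm). Origin: centre of the underside.
- jar: Bystander, not to be disturbed: a clear jar with white lid, 64 across, 80 high (mm). Origin: centre of the underside.
There are look-alikes about, which are no part of the job. What is shaped like the box_a but purple is not meant.

How it is judged (in metres and radians):
On the way:
1. the three slide boxes stand closed up, upright, against the bookend (y of box_a in the frame of bookend between -0.0935 and -0.013 m and x of box_a in the frame of bookend between -0.02 and 0.02 m and z of each of box_a, box_b, box_c in the frame of bookend below 0.006 m and angle between each of box_a, box_b, box_c's own z axis and vertical below 0.1 rad and y of box_b in the frame of bookend between -0.0935 and -0.013 m and x of box_b in the frame of bookend between -0.02 and 0.02 m and y of box_c in the frame of bookend between -0.0935 and -0.013 m and x of box_c in the frame of bookend between -0.02 and 0.02 m), for 0.2 s.
At the end, for the whole second after the job is handed in: The three slide boxes stand upright (within about 6 degrees) in the lane, closed up against the bookend (no more than about 4 mm of gaps in the whole row), at rest, and the released follower still presses the nearest one with 2 to 10 N (plate pushed in by about 1.3 to 6.7 mm) (all of step 1 and (contact force between follower and box_a above 2 N or contact force between follower and box_b above 2 N or contact force between follower and box_c above 2 N) and contact force between follower and box_a below 10 N and contact force between follower and box_b below 10 N and contact force between follower and box_c below 10 N and linear speed of each of box_a, box_b, box_c, follower below 0.01 m/s); the robot touches nothing.
It fails at once if a slide box was pressed by the follower with more than 16 N (contact force between follower and box_a above 16 N or contact force between follower and box_b above 16 N or contact force between follower and box_c above 16 N).
It fails at once if the gripper pushed a slide box itself (contact force between any of the fingers, the arm and box_a above 2 N or contact force between any of the fingers, the arm and box_b above 2 N or contact force between any of the fingers, the arm and box_c above 2 N).
It fails at once if a slide box toppled (angle between any of box_a, box_b, box_c's own z axis and vertical above 0.5 rad).
It fails at once if a bystander was moved more than 20 mm (distance of any of tube_rack, tip_box, pipette, tub, beaker, reagent, jar from where it was at the start of the episode above 0.02 m).
It also fails if it takes over 45 s, if anything falls off the work surface, if the arm or the gripper's body presses on something with over 40 N, if the wrist force passes 120 N, or if a joint passes its speed limit or range.

## Working session

There is one attempt and no reset: what is moved stays moved. The work goes in short steps, Python scripts to look and compute and a tool call to move; the robot and the scene stay as the last step left them, time stands still between calls to the robot, and variables do not carry over. Pictures are saved under pics/ and viewed, about 8 in all and at most 12, crops included, and the job is handed in when it is done.

Besides the shell and the picture viewer there is one more tool, called after "Emit:" as name(argument=value, ...) on one line, values as JSON. jog_arm: Moves the arm, as the interface text tells. Shifts and turns lie within -1 to 1; 1 stands for 10 cm of shift or pi/2 rad of turn. Its arguments: {"type":"object","properties":{"deltas":{"type":"array"},"squeeze":{"type":"number"}},"required":["deltas"]}

```bash
mkdir -p pics; cat > h.py <<'E'
from rig import r
import numpy as np, cv2
def ray(name,uv):
    c=r.calibration(name);K=np.array(c["mtx"]);T=np.array(c["world_from_camera"]);k=c["k1"]
    D=np.array([k,0,0,0.])
    p=cv2.undistortPoints(np.array([[uv]],float),K,D)[0,0]
    return T[:3,3],T[:3,:3]@np.array([p[0],p[1],1.])
def onz(name,uv,z):
    o,d=ray(name,uv);return o+d*(z-o[2])/d[2]
def tri(a,b):
    o1,d1=ray("side",a);o2,d2=ray("top",b)
    s=np.linalg.lstsq(np.c_[d1,-d2],o2-o1,rcond=None)[0]
    p,q=o1+s[0]*d1,o2+s[1]*d2
    return (p+q)/2,np.linalg.norm(p-q)
def proj(name,P):
    c=r.calibration(name);K=np.array(c["mtx"]);T=np.linalg.inv(np.array(c["world_from_camera"]))
    return cv2.projectPoints(np.array(P,float).reshape(-1,3),cv2.Rodrigues(T[:3,:3])[0],T[:3,3],K,np.array([c["k1"],0,0,0.]))[0].reshape(-1,2)
E
python3 - <<'E'
from h import *
np.set_printoptions(precision=2,suppress=True)
for n in("side","top"):
    c=r.calibration(n);print(n,c["mtx"],c["k1"]);print(c["world_from_camera"])
    cv2.imwrite(f"pics/{n}0.png",r.grab_frame(n))
print(r.sense())
E
```

```text
side [[486.29   0.   316.35]
 [  0.   486.29 205.57]
 [  0.     0.     1.  ]] -0.048823529960546154
[[   0.98   -0.18    0.11  398.24]
 [  -0.21   -0.84    0.5  -614.71]
 [   0.01   -0.52   -0.86 1213.62]
 [   0.      0.      0.      1.  ]]
top [[479.58   0.   319.2 ]
 [  0.   479.58 193.69]
 [  0.     0.     1.  ]] -0.08199686626665705
[[  -0.     -0.99    0.13  383.79]
 [  -1.      0.01    0.02    7.78]
 [  -0.02   -0.13   -0.99 1255.62]
 [   0.      0.      0.      1.  ]]
{'clock': 0.1, 'qpos': array([ 1.28,  0.35,  1.63,  0.  ,  1.16, -0.  ]), 'qvel': array([-0., -0., -0.,  0.,  0.,  0.]), 'joint_efforts': array([  0.  , -60.64, -34.28,   0.  ,   0.  ,  -0.  ]), 'eef_pos': array([176.08, 599.28, 255.62]), 'tcp_rot': array([-3.14,  0.  ,  1.28]), 'contact_force': array([ 0.19, -0.55,  0.06]), 'wrist_torque': array([ 0.02, -0.03,  0.02]), 'opening': 0.9994114657906448}
```

View pics/side0.png

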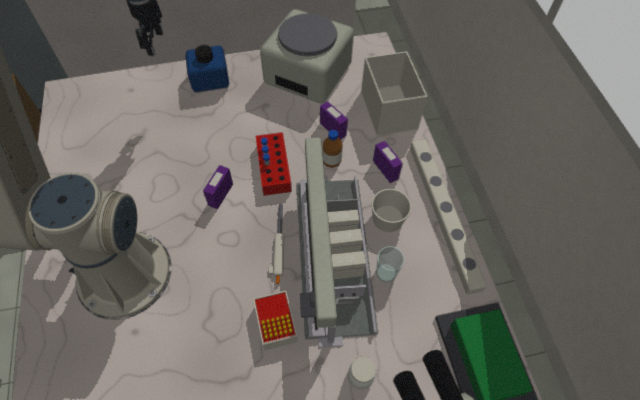

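View pics/top0.png

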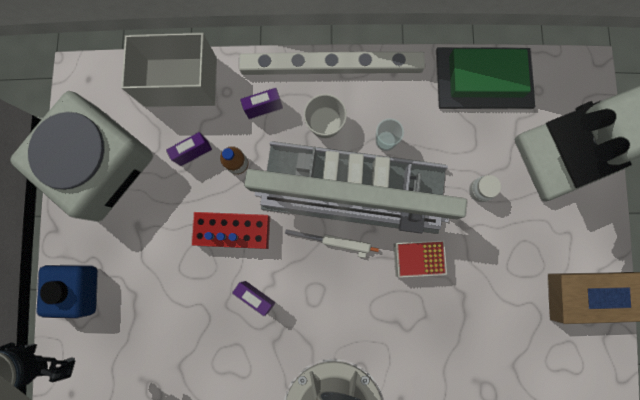

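The side view shows the tray at (300–375, 180–335), with the follower near (310,300). The top view shows the tray at (262–455, 145–228), with the follower block at (411,222) and three white boxes at x≈328–380. The pipette and tip box lie on the robot's side. I'll enlarge both.

```bash
python3 - <<'E'
import cv2
a=cv2.imread("pics/top0.png")[130:250,235:475];cv2.imwrite("pics/topc.png",cv2.resize(a,None,fx=3.33333,fy=3.33333,interpolation=cv2.INTER_CUBIC))
a=cv2.imread("pics/side0.png")[170:350,270:410];b=cv2.resize(a,(560,720)[0:2],interpolation=cv2.INTER_CUBIC)
cv2.imwrite("pics/sidec.png",cv2.resize(cv2.imread("pics/side0.png")[170:350,260:420],None,fx=3.33333,fy=3.33333,interpolation=cv2.INTER_CUBIC))
E
```

```text
(no output)
```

View pics/topc.png

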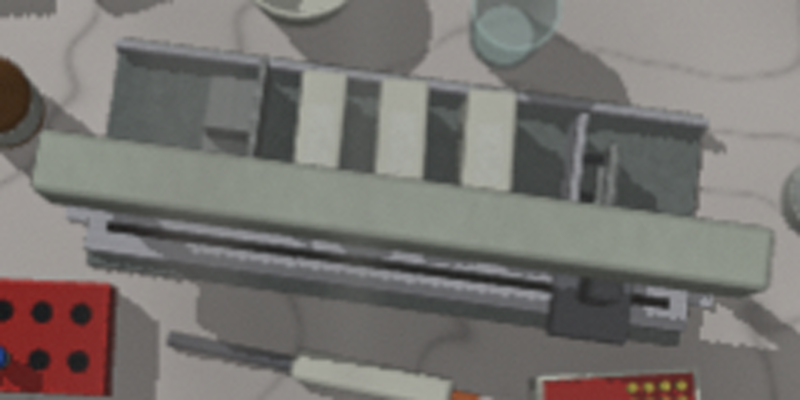

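View pics/sidec.png

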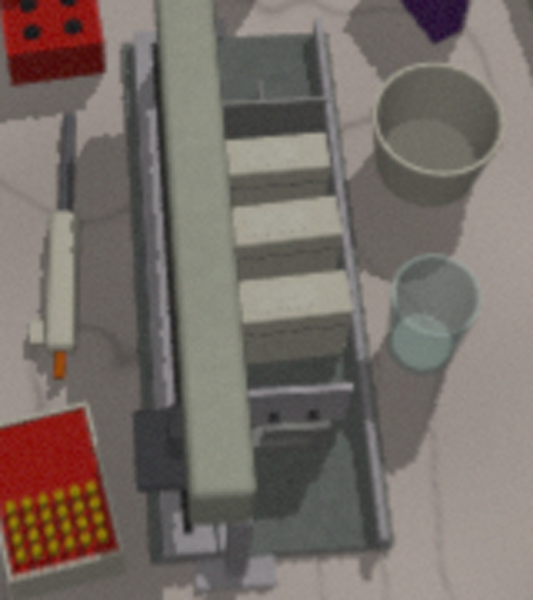

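```bash
cat > fit.py <<'E'
from h import *
from scipy.optimize import least_squares
T=lambda u,v:(235+u/3.33333,130+v/3.33333)
S=lambda u,v:(260+u/3.33333,170+v/3.33333)
# tray: x,y,yaw ; plus bookend y b, follower y f
obs=[("top",T(46,132),(-43,250,200)),("top",T(773,228),(-43,-250,200)),("side",S(252,488),(-43,-250,200)),("side",S(190,492),(-87,-250,200)),
("top",T(120,42),(60,235,30)),("top",T(706,122),(60,-235,30)),("side",S(320,22),(60,235,30)),("side",S(386,540),(60,-235,30)),
("top",T(268,60),(50,'b',93)),("side",S(328,99),(50,'b',93)),
("top",T(584,116),(44,'p',74)),("side",S(352,384),(44,'p',74)),
("top",T(549,334),(-122,'f1',46)),("top",T(627,342),(-122,'f0',46)),("side",S(137,411),(-122,'f1',46)),("side",S(137,489),(-122,'f0',46))]
def w(p,P):
    x,y,z=P
    y={'b':p[3],'p':p[4]+30,'f1':p[4]+30,'f0':p[4]-30}.get(y,y)
    c,s=np.cos(p[2]),np.sin(p[2]);return [p[0]+c*x-s*y,p[1]+s*x+c*y,z]
f=lambda p:np.concatenate([proj(n,w(p,P))[0]-uv for n,uv,P in obs])
s=least_squares(f,[560,0,-.1,100,-170],loss="soft_l1",x_scale=[10,10,.1,10,10]);p=s.x
if __name__=="__main__":
    np.set_printoptions(precision=2,suppress=True)
    print(p);print(f(p).reshape(-1,2))
    print("grip",w(p,(-85,p[4],85)))
    fx=lambda uv,z,n:(lambda q:[np.cos(p[2])*(q[0]-p[0])+np.sin(p[2])*(q[1]-p[1]),-np.sin(p[2])*(q[0]-p[0])+np.cos(p[2])*(q[1]-p[1])])(onz(n,uv,z))
    for u,v in[(300,70),(346,74),(380,80),(426,84),(467,90),(516,94)]:print("box",np.array(fx(T(u,v),91,"top")))
    # free two-view heights: follower block corner, tray wall corner
    for a,b in[((137,411),(549,334)),((137,489),(627,342)),((386,540),(706,122)),((352,384),(584,116))]:print("tri",*tri(S(*a),T(*b)))
    for n,uv,z in[("top",(335,250),22),("top",T(540,375),55),("top",T(695,375),55)]:print(onz(n,uv,z))
E
python3 fit.py
```

```text
[ 593.    -61.12   -0.14  109.16 -159.84]
[[-2.48 -2.41]
 [ 1.2  -0.69]
 [ 0.88  1.8 ]
 [-1.03  1.89]
 [-1.71 -0.71]
 [ 0.83 -0.45]
 [-1.42 -1.81]
 [-1.11 -0.61]
 [ 0.06 -1.61]
 [-0.87  0.15]
 [-0.5  -1.51]
 [-0.63  0.05]
 [ 0.5  -0.59]
 [ 0.7   0.29]
 [-2.29  0.06]
 [-1.13 -0.41]]
grip [np.float64(485.81454686091325), np.float64(-207.0187550421497), 85]
box [42.09 84.16]
box [43.76 49.85]
box [42.71 24.21]
box [ 44.41 -10.02]
box [ 44.1  -40.74]
box [ 46.13 -77.14]
tri [ 455.9  -171.39   41.36] 7.147848373286796
tri [ 446.8  -230.88   39.52] 1.7248748147325492
tri [ 620.58 -302.27   21.59] 3.377462751318581
tri [ 616.35 -196.9    75.52] 5.335727779561576
[403.74  -7.72  22.  ]
[ 420.95 -161.93   55.  ]
[ 420.08 -278.26   55.  ]
```

Emit:
jog_arm(deltas=[{"gripper":-0.2,"translation":[0.18,-0.345,0],"dr":[0,0,0.0077]},{"gripper":-0.2,"translation":[0.18,-0.345,0],"dr":[0,0,0.0077]},{"gripper":-0.2,"translation":[0.18,-0.345,0],"dr":[0,0,0.0077]},{"gripper":-0.2,"translation":[0.18,-0.345,0],"dr":[0,0,0.0077]},{"gripper":-0.2,"translation":[0.18,-0.345,0],"dr":[0,0,0.0077]},{"gripper":-0.2,"translation":[0.18,-0.345,0],"dr":[0,0,0.0077]},{"gripper":-0.2,"translation":[0.18,-0.345,0],"dr":[0,0,0.0077]},{"gripper":-0.2,"translation":[0.18,-0.345,0],"dr":[0,0,0.0077]},{"gripper":-0.2,"translation":[0.18,-0.345,0],"dr":[0,0,0.0077]},{"gripper":-0.2,"translation":[0.18,-0.345,0],"dr":[0,0,0.0077]},{"gripper":-0.2,"translation":[0.18,-0.345,0],"dr":[0,0,0.0077]},{"gripper":-0.2,"translation":[0.18,-0.345,0],"dr":[0,0,0.0077]}], squeeze=40)

```text
clock: 1.1
eef_pos: [392.5, 183.8, 256.3]
tcp_rot: [3.142, -0.0, 1.431]
contact_force: [1.2, 0.5, -0.2]
opening: 0.598
```

Emit:
jog_arm(deltas=[{"gripper":-0.2,"translation":[-0.02,-0.32,0],"dr":[-0.01,-0.0693,0]},{"gripper":-0.2,"translation":[-0.02,-0.32,0],"dr":[-0.01,-0.0693,0]},{"gripper":-0.2,"translation":[-0.02,-0.32,0],"dr":[-0.01,-0.0693,0]},{"gripper":-0.2,"translation":[-0.02,-0.32,0],"dr":[-0.01,-0.0693,0]},{"gripper":-0.2,"translation":[0,-0.32,0],"dr":[-0.01,-0.0693,0]},{"gripper":-0.2,"translation":[0,-0.32,0],"dr":[-0.01,-0.0693,0]},{"gripper":-0.2,"translation":[0,-0.32,0],"dr":[-0.01,-0.0693,0]},{"gripper":-0.2,"translation":[0,-0.32,-0.1],"dr":[0,0,0]},{"gripper":-0.2,"translation":[0,-0.32,-0.15],"dr":[0,0,0]},{"gripper":-0.2,"translation":[0,-0.32,-0.15],"dr":[0,0,0]},{"gripper":-0.2,"translation":[0,-0.32,-0.15],"dr":[0,0,0]},{"gripper":-0.2,"translation":[0,-0.25,-0.15],"dr":[0,0,0]}])

```text
clock: 2.1
eef_pos: [377.7, -55.3, 231.9]
tcp_rot: [2.434, -0.016, 1.451]
contact_force: [0.0, 0.9, -0.2]
opening: 0.601
```

```bash
python3 - <<'E'
from h import *
np.set_printoptions(precision=3,suppress=True)
s=r.sense();print(s["eef_pos"],s["tcp_rot"],s["qpos"],s["contact_force"])
from scipy.spatial.transform import Rotation as R
print(R.from_euler("xyz",s["tcp_rot"]).as_matrix())
a=cv2.resize(r.grab_frame("side")[180:360,230:410],None,fx=3.33,fy=3.33,interpolation=cv2.INTER_CUBIC);cv2.imwrite("pics/s1.png",a)
E
```

```text
[377.726 -55.33  231.877] [ 2.434 -0.016  1.451] [-0.206 -0.291  2.567  0.404  0.174 -2.025] [ 0.006  0.946 -0.234]
[[ 0.119  0.753  0.647]
 [ 0.993 -0.101 -0.066]
 [ 0.016  0.65  -0.76 ]]
```

View pics/s1.png

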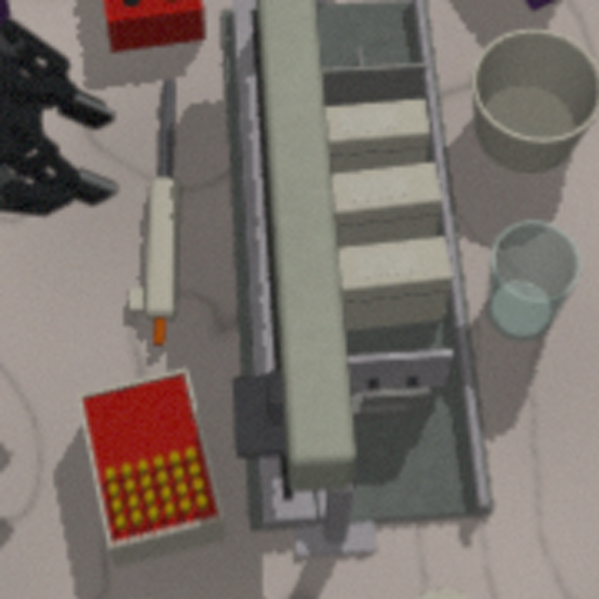

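The first attempt at the lean fell short because the wrist was close to singular (q5 ≈ 0.17). The picture shows the fingers at (60–115, 60–210), clear of everything. I'll carry on more slowly.

Emit:
jog_arm(deltas=[{"gripper":-0.2,"translation":[0.05,-0.12,-0.02],"dr":[0,0,0]},{"gripper":-0.2,"translation":[0.05,-0.12,-0.02],"dr":[0,0,0]},{"gripper":-0.2,"translation":[0.05,-0.12,-0.02],"dr":[0,0,0]},{"gripper":-0.2,"translation":[0.05,-0.12,-0.02],"dr":[0,0,0]},{"gripper":-0.2,"translation":[0.05,-0.12,-0.02],"dr":[0,0,0]},{"gripper":-0.2,"translation":[0.05,-0.12,-0.02],"dr":[0,0,0]},{"gripper":-0.2,"translation":[0.05,-0.12,-0.02],"dr":[0,0,0]},{"gripper":-0.2,"translation":[0.05,-0.12,-0.02],"dr":[0,0,0]},{"gripper":-0.2,"translation":[0.05,-0.12,-0.02],"dr":[0,0,0]},{"gripper":-0.2,"translation":[0.05,-0.12,-0.02],"dr":[0,0,0]},{"gripper":-0.2,"translation":[0.05,-0.12,-0.02],"dr":[0,0,0]},{"gripper":-0.2,"translation":[0.05,-0.12,-0.02],"dr":[0,0,0]}])

```text
clock: 3.15
eef_pos: [436.8, -186.2, 224.7]
tcp_rot: [2.459, -0.013, 1.445]
contact_force: [0.3, 0.6, 1.1]
opening: 0.597
```

```bash
cat > st.py <<'E'
from h import *
from scipy.spatial.transform import Rotation as R
np.set_printoptions(precision=3,suppress=True)
s=r.sense();print(s["clock"],s["eef_pos"],s["tcp_rot"],s["qpos"],s["contact_force"],s["opening"])
M=R.from_euler("xyz",s["tcp_rot"])
yaw=-0.143;ux=np.array([np.cos(yaw),np.sin(yaw),0]);uy=np.array([-ux[1],ux[0],0]);a=np.radians(42)
z=np.sin(a)*ux-np.cos(a)*np.array([0,0,1])
G=np.c_[uy,np.cross(z,uy),z]
print("dr to 42deg goal",(R.from_matrix(G)*M.inv()).as_rotvec()/(np.pi/2))
grip=np.array([486,-207,85.])
d=grip-6*z-s["eef_pos"];print("to grasp",d,"pre50",d-50*z)
E
python3 st.py
```

```text
3.15 [ 436.755 -186.152  224.657] [ 2.459 -0.013  1.445] [-0.61  -0.035  2.39   1.09   0.349 -3.015] [0.251 0.58  1.058] 0.5972842766263786
dr to 42deg goal [-0.013 -0.031 -0.011]
to grasp [  45.271  -20.276 -135.198] pre50 [ 12.156 -15.508 -98.041]
```

Emit:
jog_arm(deltas=[{"gripper":-0.2,"translation":[-0.05,0,0],"dr":[0.047,-0.006,-0.058]},{"gripper":-0.2,"translation":[-0.05,0,0],"dr":[0.047,-0.006,-0.058]},{"gripper":-0.2,"translation":[0,0,0],"dr":[0.047,-0.006,-0.058]},{"gripper":-0.2,"translation":[0,0,0],"dr":[0.047,-0.006,-0.058]}])

```text
clock: 3.48
eef_pos: [426.3, -185.8, 224.5]
tcp_rot: [2.516, -0.308, 1.063]
contact_force: [0.5, -0.6, -0.5]
opening: 0.603
```

```bash
python3 st.py
```

```text
3.4833 [ 426.309 -185.827  224.483] [ 2.516 -0.308  1.063] [-0.632 -0.05   2.408  1.115  0.36  -2.58 ] [ 0.495 -0.577 -0.473] 0.6025340845198089
dr to 42deg goal [-0.208 -0.002  0.219]
to grasp [  55.717  -20.6   -135.024] pre50 [ 22.602 -15.832 -97.867]
```

The direction is right, since q6 is moving away from its limit. I'll finish the half turn.

Emit:
jog_arm(deltas=[{"gripper":-0.2,"translation":[0,0,0],"dr":[0.047,-0.006,-0.058]},{"gripper":-0.2,"translation":[0,0,0],"dr":[0.047,-0.006,-0.058]},{"gripper":-0.2,"translation":[0,0,0],"dr":[0.047,-0.006,-0.058]},{"gripper":-0.2,"translation":[0,0,0],"dr":[0.047,-0.006,-0.058]},{"gripper":-0.2,"translation":[0,0,0],"dr":[0.047,-0.006,-0.058]},{"gripper":-0.2,"translation":[0,0,0],"dr":[0.047,-0.006,-0.058]},{"gripper":-0.2,"translation":[0,0,0],"dr":[0.047,-0.006,-0.058]},{"gripper":-0.2,"translation":[0,0,0],"dr":[0.047,-0.006,-0.058]},{"gripper":-0.2,"translation":[0,0,0],"dr":[0.047,-0.006,-0.058]},{"gripper":-0.2,"translation":[0,0,0],"dr":[0.047,-0.006,-0.058]},{"gripper":-0.2,"translation":[0,0,0],"dr":[0.047,-0.006,-0.058]},{"gripper":-0.2,"translation":[0,0,0],"dr":[0.047,-0.006,-0.058]}])

```text
clock: 4.48
eef_pos: [426.6, -185.7, 224.6]
tcp_rot: [-2.882, -0.653, -0.541]
contact_force: [-0.5, -0.3, 0.4]
opening: 0.598
```

Emit:
jog_arm(deltas=[{"gripper":-0.2,"translation":[0,0,0],"dr":[0.047,-0.006,-0.058]},{"gripper":-0.2,"translation":[0,0,0],"dr":[0.047,-0.006,-0.058]},{"gripper":-0.2,"translation":[0,0,0],"dr":[0.047,-0.006,-0.058]},{"gripper":-0.2,"translation":[0,0,0],"dr":[0.047,-0.006,-0.058]},{"gripper":-0.2,"translation":[0,0,0],"dr":[0.047,-0.006,-0.058]},{"gripper":-0.2,"translation":[0,0,0],"dr":[0.047,-0.006,-0.058]},{"gripper":-0.2,"translation":[0,0,0],"dr":[0.047,-0.006,-0.058]},{"gripper":-0.2,"translation":[0,0,0],"dr":[0.047,-0.006,-0.058]},{"gripper":-0.2,"translation":[0,0,0],"dr":[0.047,-0.006,-0.058]},{"gripper":-0.2,"translation":[0,0,0],"dr":[0.047,-0.006,-0.058]}])

```text
clock: 5.32
eef_pos: [426.6, -185.7, 224.6]
tcp_rot: [-2.456, -0.052, -1.651]
contact_force: [-0.4, 0.6, -0.2]
opening: 0.6
```

```bash
sed -i 's/G=np.c_\[uy,np.cross(z,uy),z\]/G=np.c_[-uy,np.cross(z,-uy),z]/' st.py; python3 st.py
```

```text
5.3167 [ 426.591 -185.682  224.584] [-2.456 -0.052 -1.651] [-0.61  -0.056  2.413  1.101  0.325  0.039] [-0.402  0.556 -0.196] 0.5999722763048931
dr to 42deg goal [ 0.03  -0.034 -0.039]
to grasp [  55.435  -20.746 -135.125] pre50 [ 22.32  -15.978 -97.968]
```

Emit:
jog_arm(deltas=[{"gripper":-0.2,"translation":[0.02,-0.016,-0.1],"dr":[0.003,-0.0034,-0.004]},{"gripper":-0.2,"translation":[0.02,-0.016,-0.1],"dr":[0.003,-0.0034,-0.004]},{"gripper":-0.2,"translation":[0.02,-0.016,-0.1],"dr":[0.003,-0.0034,-0.004]},{"gripper":-0.2,"translation":[0.02,-0.016,-0.1],"dr":[0.003,-0.0034,-0.004]},{"gripper":-0.2,"translation":[0.02,-0.016,-0.1],"dr":[0.003,-0.0034,-0.004]},{"gripper":-0.2,"translation":[0.02,-0.016,-0.1],"dr":[0.003,-0.0034,-0.004]},{"gripper":-0.2,"translation":[0.02,-0.016,-0.1],"dr":[0.003,-0.0034,-0.004]},{"gripper":-0.2,"translation":[0.02,-0.016,-0.1],"dr":[0.003,-0.0034,-0.004]},{"gripper":-0.2,"translation":[0.02,-0.016,-0.1],"dr":[0.003,-0.0034,-0.004]},{"gripper":-0.2,"translation":[0.02,-0.016,-0.1],"dr":[0.003,-0.0034,-0.004]}])

```text
clock: 6.15
eef_pos: [446.9, -202.0, 124.0]
tcp_rot: [-2.407, -0.004, -1.711]
contact_force: [1.5, 0.7, -0.3]
opening: 0.6
```

```bash
python3 st.py;python3 - <<'E'
from h import *
a=r.grab_frame("side")[200:360,250:410];b=r.grab_frame("top")[150:310,360:460]
cv2.imwrite("pics/s2.png",np.hstack([cv2.resize(a,(490,490),interpolation=2),cv2.resize(b,(306,490),interpolation=2)]))
E
```

```text
6.15 [ 446.881 -202.013  124.049] [-2.407 -0.004 -1.711] [-0.633  0.283  2.47   2.275  0.425 -1.131] [ 1.502  0.719 -0.334] 0.6003475307336481
dr to 42deg goal [ 0.002  0.001 -0.002]
to grasp [ 35.146  -4.415 -34.59 ] pre50 [2.03  0.353 2.567]
```

View pics/s2.png

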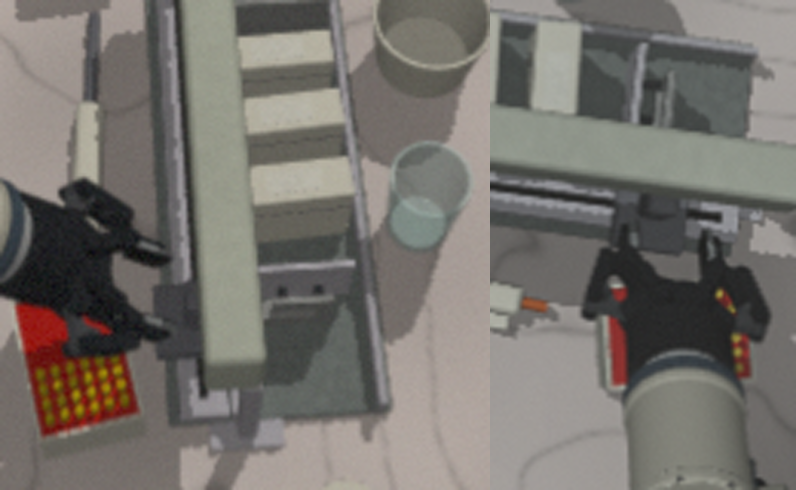

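The fingers stand in front of the follower, level with the block. I'll check their sideways alignment with projected model points.

```bash
python3 - <<'E'
from fit import *
from scipy.spatial.transform import Rotation as R
s=r.sense();M=R.from_euler("xyz",s["tcp_rot"]).as_matrix();t=s["eef_pos"]
out=[]
for n,(u0,v0,w_,h_) in {"side":(280,270,66,66),"top":(380,195,66,66)}.items():
    k=6;im=cv2.resize(r.grab_frame(n)[v0:v0+h_,u0:u0+w_],None,fx=k,fy=k,interpolation=2)
    def dot(P,c):
        q=(proj(n,P)[0]-[u0,v0])*k+k/2;cv2.circle(im,tuple(int(v) for v in q),3,c,-1)
    for x in(-122,-62):
        for y in(p[4]-30,p[4]+30):dot(w(p,(x,y,46)),(0,255,0))
    for x in(-97,-73):
        for y in(p[4]-13,p[4]+13):dot(w(p,(x,y,100)),(0,0,255))
    for sx in(-25.5,25.5):
        dot(t+M@[sx,0,25],(255,255,0));dot(t+M@[sx,0,0],(255,0,255))
    out.append(im)
cv2.imwrite("pics/s3.png",np.hstack(out))
E
```

```text
(no output)
```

View pics/s3.png

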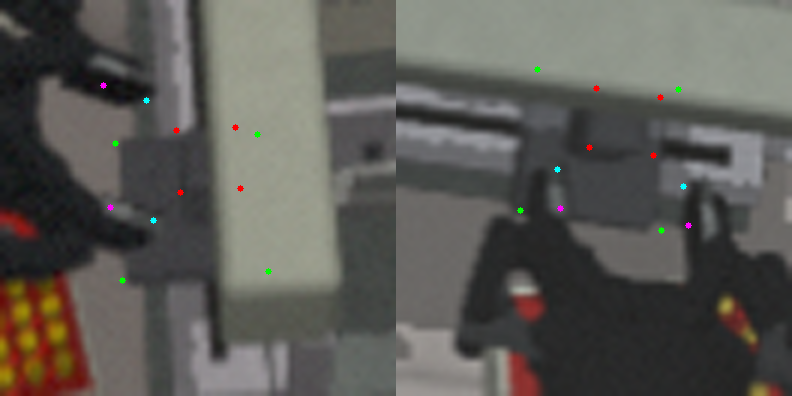

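The predicted block outline matches. The grip shows about 4 mm to +y of the prediction (top crop, ≈572–645 against 590–655), so I'll go straight in without the −y shift.

Emit:
jog_arm(deltas=[{"gripper":-0.2,"translation":[0.035,0,-0.034],"dr":[0,0,0]},{"gripper":-0.2,"translation":[0.035,0,-0.034],"dr":[0,0,0]},{"gripper":-0.2,"translation":[0.035,0,-0.034],"dr":[0,0,0]},{"gripper":-0.2,"translation":[0.035,0,-0.034],"dr":[0,0,0]},{"gripper":-0.2,"translation":[0.035,0,-0.034],"dr":[0,0,0]},{"gripper":-0.2,"translation":[0.035,0,-0.034],"dr":[0,0,0]},{"gripper":-0.2,"translation":[0.035,0,-0.034],"dr":[0,0,0]}])

```text
clock: 6.93
eef_pos: [471.2, -201.3, 100.4]
tcp_rot: [-2.408, -0.003, -1.711]
contact_force: [0.0, -0.1, -0.4]
opening: 0.603
```

```bash
python3 st.py
```

```text
6.9333 [ 471.189 -201.26   100.42 ] [-2.408 -0.003 -1.711] [-0.585  0.373  2.439  2.432  0.455 -1.256] [ 0.006 -0.107 -0.353] 0.6025943524374305
dr to 42deg goal [ 0.002  0.    -0.002]
to grasp [ 10.837  -5.168 -10.961] pre50 [-22.278  -0.4    26.196]
```

Emit:
jog_arm(deltas=[{"gripper":-0.2,"translation":[0.03,0,-0.035],"dr":[0,0,0]},{"gripper":-0.2,"translation":[0.03,0,-0.035],"dr":[0,0,0]},{"gripper":-0.2,"translation":[0.03,0,-0.035],"dr":[0,0,0]},{"gripper":0.1,"translation":[0,0,0],"dr":[0,0,0]},{"gripper":0.3,"translation":[0,0,0],"dr":[0,0,0]}], squeeze=25)

```text
clock: 7.35
eef_pos: [479.8, -201.2, 89.9]
tcp_rot: [-2.408, -0.003, -1.711]
contact_force: [-0.8, 0.3, -1.2]
opening: 0.354
```

Emit:
jog_arm(deltas=[{"gripper":1,"translation":[0,0,0],"dr":[0,0,0]},{"gripper":1,"translation":[0,0,0],"dr":[0,0,0]},{"gripper":1,"translation":[0,0,0],"dr":[0,0,0]},{"gripper":1,"translation":[0,0,0],"dr":[0,0,0]},{"gripper":1,"translation":[0,0,0],"dr":[0,0,0]}], squeeze=50)

```text
clock: 7.77
eef_pos: [479.5, -201.4, 90.2]
tcp_rot: [-2.408, -0.003, -1.711]
contact_force: [-1.2, -2.4, -2.3]
opening: 0.295
```

```bash
python3 st.py
```

```text
7.7667 [ 479.507 -201.408   90.164] [-2.408 -0.003 -1.711] [-0.57   0.409  2.427  2.484  0.47  -1.298] [-1.229 -2.443 -2.257] 0.2946059080798243
dr to 42deg goal [ 0.002  0.    -0.002]
to grasp [ 2.519 -5.02  -0.706] pre50 [-30.596  -0.252  36.452]
```

The grip is held, with the opening at 25 mm against a 26 mm grip. Now I'll slide it along tray +y.

Emit:
jog_arm(deltas=[{"gripper":1,"translation":[0.003,0.02,0],"dr":[0,0,0]},{"gripper":1,"translation":[0.0057,0.04,0],"dr":[0,0,0]},{"gripper":1,"translation":[0.0057,0.04,0],"dr":[0,0,0]},{"gripper":1,"translation":[0.0057,0.04,0],"dr":[0,0,0]},{"gripper":1,"translation":[0.0057,0.04,0],"dr":[0,0,0]},{"gripper":1,"translation":[0.0057,0.04,0],"dr":[0,0,0]},{"gripper":1,"translation":[0.0057,0.04,0],"dr":[0,0,0]},{"gripper":1,"translation":[0.0057,0.04,0],"dr":[0,0,0]}])

```text
clock: 8.43
eef_pos: [483.7, -172.3, 90.2]
tcp_rot: [-2.408, -0.004, -1.714]
contact_force: [-3.4, -11.2, -2.5]
opening: 0.294
```

```bash
python3 st.py
```

```text
8.4333 [ 483.727 -172.289   90.163] [-2.408 -0.004 -1.714] [-0.481  0.403  2.449  2.633  0.468 -1.367] [ -3.414 -11.24   -2.514] 0.29393775552582185
dr to 42deg goal [ 0.002 -0.     0.   ]
to grasp [ -1.701 -34.139  -0.704] pre50 [-34.816 -29.371  36.454]
```

Free drag reads about −11.5 N, and the follower moves with the tool. On towards the first box.

Emit:
jog_arm(deltas=[{"gripper":1,"translation":[0.0057,0.04,0],"dr":[0,0,0]},{"gripper":1,"translation":[0.0057,0.04,0],"dr":[0,0,0]},{"gripper":1,"translation":[0.0057,0.04,0],"dr":[0,0,0]},{"gripper":1,"translation":[0.0057,0.04,0],"dr":[0,0,0]},{"gripper":1,"translation":[0.0057,0.04,0],"dr":[0,0,0]},{"gripper":1,"translation":[0.0057,0.04,0],"dr":[0,0,0]},{"gripper":1,"translation":[0.0057,0.04,0],"dr":[0,0,0]},{"gripper":1,"translation":[0.0057,0.04,0],"dr":[0,0,0]},{"gripper":1,"translation":[0.0057,0.04,0],"dr":[0,0,0]},{"gripper":1,"translation":[0.0057,0.04,0],"dr":[0,0,0]}])

```text
clock: 9.27
eef_pos: [489.5, -132.1, 90.1]
tcp_rot: [-2.408, -0.003, -1.714]
contact_force: [-2.5, -12.7, -3.7]
opening: 0.297
```

Emit:
jog_arm(deltas=[{"gripper":1,"translation":[0.0057,0.04,0],"dr":[0,0,0]},{"gripper":1,"translation":[0.0057,0.04,0],"dr":[0,0,0]},{"gripper":1,"translation":[0.0057,0.04,0],"dr":[0,0,0]},{"gripper":1,"translation":[0.0057,0.04,0],"dr":[0,0,0]},{"gripper":1,"translation":[0.0057,0.04,0],"dr":[0,0,0]},{"gripper":1,"translation":[0.0057,0.04,0],"dr":[0,0,0]}])

```text
clock: 9.77
eef_pos: [493.0, -108.2, 90.2]
tcp_rot: [-2.408, -0.003, -1.714]
contact_force: [-1.4, -12.0, -3.6]
opening: 0.299
```

```bash
python3 st.py; python3 - <<'E'
from h import *
a=r.grab_frame("side")[180:340,300:400];b=r.grab_frame("top")[130:230,250:450]
cv2.imwrite("pics/s4.png",np.hstack([cv2.resize(a,(300,480),interpolation=2),cv2.copyMakeBorder(cv2.resize(b,(500,250),interpolation=2),0,230,0,0,0)]))
E
```

```text
9.7667 [ 492.967 -108.178   90.159] [-2.408 -0.003 -1.714] [-0.271  0.395  2.479  2.957  0.469 -1.503] [ -1.427 -12.034  -3.641] 0.29903314015085414
dr to 42deg goal [0.002 0.    0.   ]
to grasp [-10.941 -98.25   -0.701] pre50 [-44.056 -93.482  36.457]
```

View pics/s4.png

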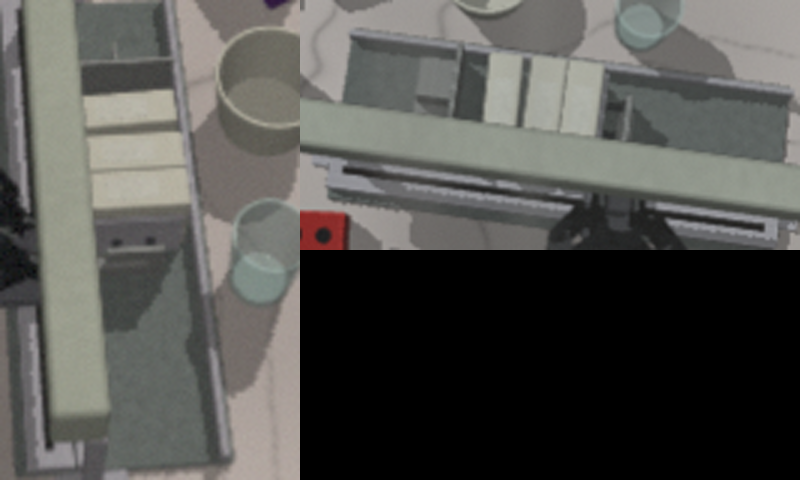

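Two boxes are closed up. About 25 mm is left between the leading box and the bookend (top crop, columns 461–488), plus about 5 mm of gaps. I'll advance 20 mm, then go in fine steps while watching the force.

Emit:
jog_arm(deltas=[{"gripper":1,"translation":[0.0043,0.03,0],"dr":[0,0,0]},{"gripper":1,"translation":[0.0043,0.03,0],"dr":[0,0,0]},{"gripper":1,"translation":[0.0043,0.03,0],"dr":[0,0,0]},{"gripper":1,"translation":[0.0043,0.03,0],"dr":[0,0,0]},{"gripper":1,"translation":[0.0043,0.03,0],"dr":[0,0,0]},{"gripper":1,"translation":[0.0043,0.03,0],"dr":[0,0,0]},{"gripper":1,"translation":[0.0029,0.02,0],"dr":[0,0,0]}])

```text
clock: 10.45
eef_pos: [495.8, -88.2, 90.1]
tcp_rot: [-2.408, -0.003, -1.714]
contact_force: [-0.7, -14.2, -4.2]
opening: 0.294
```

Emit:
jog_arm(deltas=[{"gripper":1,"translation":[0.0014,0.01,0],"dr":[0,0,0]},{"gripper":1,"translation":[0.0014,0.01,0],"dr":[0,0,0]},{"gripper":1,"translation":[0.0014,0.01,0],"dr":[0,0,0]}])

```text
clock: 10.7
eef_pos: [496.2, -85.3, 90.1]
tcp_rot: [-2.408, -0.003, -1.714]
contact_force: [-1.8, -13.8, -3.6]
opening: 0.294
```

Emit:
jog_arm(deltas=[{"gripper":1,"translation":[0.0014,0.01,0],"dr":[0,0,0]},{"gripper":1,"translation":[0.0014,0.01,0],"dr":[0,0,0]}])

```text
clock: 10.87
eef_pos: [496.5, -83.3, 90.1]
tcp_rot: [-2.408, -0.003, -1.714]
contact_force: [-1.3, -13.3, -4.1]
opening: 0.299
```

Emit:
jog_arm(deltas=[{"gripper":1,"translation":[0.0014,0.01,0],"dr":[0,0,0]},{"gripper":1,"translation":[0.0014,0.01,0],"dr":[0,0,0]}])

```text
clock: 11.03
eef_pos: [496.8, -81.3, 90.1]
tcp_rot: [-2.408, -0.003, -1.714]
contact_force: [-0.5, -13.6, -4.3]
opening: 0.292
```

Emit:
jog_arm(deltas=[{"gripper":1,"translation":[0.0014,0.01,0],"dr":[0,0,0]},{"gripper":1,"translation":[0.0014,0.01,0],"dr":[0,0,0]}])

```text
clock: 11.2
eef_pos: [497.1, -79.3, 90.1]
tcp_rot: [-2.408, -0.003, -1.714]
contact_force: [-1.3, -13.8, -3.8]
opening: 0.294
```

Emit:
jog_arm(deltas=[{"gripper":1,"translation":[0.0014,0.01,0],"dr":[0,0,0]},{"gripper":1,"translation":[0.0014,0.01,0],"dr":[0,0,0]}])

```text
clock: 11.37
eef_pos: [497.4, -77.3, 90.1]
tcp_rot: [-2.408, -0.003, -1.714]
contact_force: [0.2, -13.1, -4.8]
opening: 0.295
```

Emit:
jog_arm(deltas=[{"gripper":1,"translation":[0.0014,0.01,0],"dr":[0,0,0]},{"gripper":1,"translation":[0.0014,0.01,0],"dr":[0,0,0]}])

```text
clock: 11.53
eef_pos: [497.7, -75.3, 90.2]
tcp_rot: [-2.408, -0.003, -1.714]
contact_force: [0.6, -14.4, -4.9]
opening: 0.299
```

Emit:
jog_arm(deltas=[{"gripper":1,"translation":[0.0014,0.01,0],"dr":[0,0,0]},{"gripper":1,"translation":[0.0014,0.01,0],"dr":[0,0,0]}])

```text
clock: 11.7
eef_pos: [498.0, -73.3, 90.1]
tcp_rot: [-2.408, -0.003, -1.714]
contact_force: [-0.5, -14.1, -5.5]
opening: 0.294
```

Emit:
jog_arm(deltas=[{"gripper":1,"translation":[0.0014,0.01,0],"dr":[0,0,0]}])

```text
clock: 11.78
eef_pos: [498.1, -72.3, 90.2]
tcp_rot: [-2.408, -0.003, -1.714]
contact_force: [-0.0, -14.2, -4.4]
opening: 0.294
```

Emit:
jog_arm(deltas=[{"gripper":1,"translation":[0.0014,0.01,0],"dr":[0,0,0]}])

```text
clock: 11.87
eef_pos: [498.2, -71.3, 90.1]
tcp_rot: [-2.408, -0.003, -1.714]
contact_force: [0.1, -14.8, -4.6]
opening: 0.292
```

```bash
python3 - <<'E'
from h import *
a=r.grab_frame("side")[180:300,310:390];b=r.grab_frame("top")[130:190,290:400]
cv2.imwrite("pics/s5.png",np.vstack([cv2.resize(b,None,fx=5,fy=5,interpolation=2),cv2.copyMakeBorder(cv2.resize(a[:75],None,fx=4,fy=4,interpolation=2),0,0,0,230,0)]))
E
```

```text
(no output)
```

View pics/s5.png

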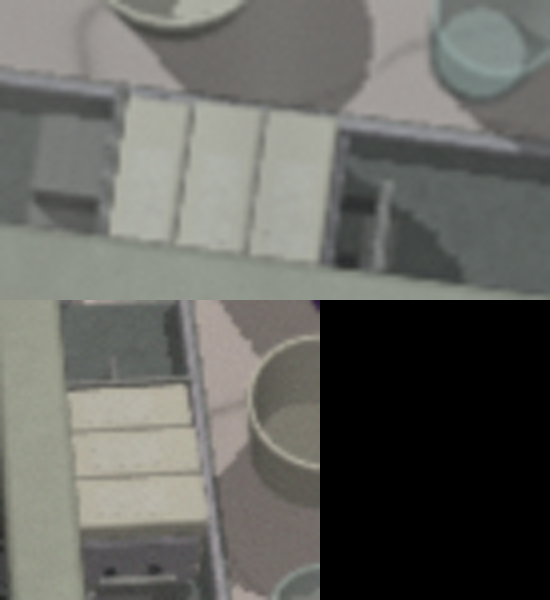

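The row now stands at, or within about 1 mm of, the bookend (top crop, left box edge ≈ 118 against the bookend at ≈ 115). I'll move in single millimetres until the force climbs.

Emit:
jog_arm(deltas=[{"gripper":1,"translation":[0.0014,0.01,0],"dr":[0,0,0]},{"gripper":1,"translation":[0,0,0],"dr":[0,0,0]}])

```text
clock: 12.13
eef_pos: [498.4, -70.3, 90.2]
tcp_rot: [-2.408, -0.003, -1.714]
contact_force: [-0.2, -14.0, -5.6]
opening: 0.294
```

Emit:
jog_arm(deltas=[{"gripper":1,"translation":[0.0014,0.01,0],"dr":[0,0,0]},{"gripper":1,"translation":[0,0,0],"dr":[0,0,0]}])

```text
clock: 12.3
eef_pos: [498.5, -69.5, 90.1]
tcp_rot: [-2.408, -0.003, -1.715]
contact_force: [-0.6, -15.1, -5.7]
opening: 0.295
```

Emit:
jog_arm(deltas=[{"gripper":1,"translation":[0.0014,0.01,0],"dr":[0,0,0]},{"gripper":1,"translation":[0,0,0],"dr":[0,0,0]}])

```text
clock: 12.47
eef_pos: [498.6, -68.6, 90.1]
tcp_rot: [-2.408, -0.003, -1.715]
contact_force: [0.2, -17.1, -5.0]
opening: 0.296
```

The force has started to rise: −14 → −15.1 → −17.1 N, against about 12 N of free drag. One last small step.

Emit:
jog_arm(deltas=[{"gripper":1,"translation":[0.001,0.008,0],"dr":[0,0,0]},{"gripper":1,"translation":[0,0,0],"dr":[0,0,0]}])

```text
clock: 12.63
eef_pos: [498.7, -67.9, 90.1]
tcp_rot: [-2.408, -0.003, -1.715]
contact_force: [-0.6, -17.1, -5.3]
opening: 0.292
```

Emit:
jog_arm(deltas=[{"gripper":1,"translation":[0,0,0],"dr":[0,0,0]}])

```text
clock: 12.72
eef_pos: [498.7, -67.9, 90.1]
tcp_rot: [-2.408, -0.003, -1.715]
contact_force: [-0.5, -16.9, -4.9]
opening: 0.297
```

Emit:
jog_arm(deltas=[{"gripper":1,"translation":[0,0,0],"dr":[0,0,0]}])

```text
clock: 12.8
eef_pos: [498.8, -67.9, 90.1]
tcp_rot: [-2.408, -0.003, -1.715]
contact_force: [-0.8, -17.0, -5.3]
opening: 0.302
```

Emit:
jog_arm(deltas=[{"gripper":1,"translation":[0.0008,0.006,0],"dr":[0,0,0]},{"gripper":1,"translation":[0,0,0],"dr":[0,0,0]},{"gripper":1,"translation":[0,0,0],"dr":[0,0,0]}])

```text
clock: 13.05
eef_pos: [498.8, -67.4, 90.2]
tcp_rot: [-2.408, -0.003, -1.716]
contact_force: [-0.2, -18.4, -5.2]
opening: 0.297
```

Emit:
jog_arm(deltas=[{"gripper":0.3,"translation":[0,0,0],"dr":[0,0,0]},{"gripper":0.2,"translation":[0,0,0],"dr":[0,0,0]},{"gripper":0,"translation":[0,0,0],"dr":[0,0,0]},{"gripper":-0.2,"translation":[0,0,0],"dr":[0,0,0]},{"gripper":-0.2,"translation":[0,0,0],"dr":[0,0,0]},{"gripper":-0.2,"translation":[0,0,0],"dr":[0,0,0]}])

```text
clock: 13.55
eef_pos: [499.1, -65.7, 90.3]
tcp_rot: [-2.407, -0.004, -1.71]
contact_force: [0.8, -0.4, -0.2]
opening: 0.597
```

Emit:
jog_arm(deltas=[{"gripper":-0.2,"translation":[-0.05,0.0,0.055],"dr":[0,0,0]},{"gripper":-0.2,"translation":[-0.05,0.0,0.055],"dr":[0,0,0]},{"gripper":-0.2,"translation":[-0.05,0.0,0.055],"dr":[0,0,0]},{"gripper":-0.2,"translation":[-0.05,0.007,0.055],"dr":[0,0,0]},{"gripper":-0.2,"translation":[-0.05,0.007,0.055],"dr":[0,0,0]},{"gripper":-0.2,"translation":[-0.05,0.007,0.055],"dr":[0,0,0]},{"gripper":-0.2,"translation":[-0.05,0.007,0.055],"dr":[0,0,0]},{"gripper":-0.2,"translation":[-0.05,0.007,0.055],"dr":[0,0,0]},{"gripper":-0.2,"translation":[-0.05,0.007,0.055],"dr":[0,0,0]},{"gripper":-0.2,"translation":[-0.05,0.007,0.055],"dr":[0,0,0]},{"gripper":-0.2,"translation":[-0.05,0.007,0.055],"dr":[0,0,0]},{"gripper":-0.2,"translation":[-0.05,0.007,0.055],"dr":[0,0,0]}])

```text
clock: 14.55
eef_pos: [438.4, -59.5, 156.8]
tcp_rot: [-2.407, -0.003, -1.711]
contact_force: [0.3, -0.2, 0.3]
opening: 0.601
```

```bash
python3 - <<'E'
from h import *
a=r.grab_frame("side")[175:295,290:390];b=r.grab_frame("top")[130:250,280:420]
cv2.imwrite("pics/s6.png",np.hstack([cv2.resize(b,None,fx=3.33,fy=3.33,interpolation=2),cv2.resize(a,None,fx=3.33,fy=3.33,interpolation=2)]))
print(r.sense()["qpos"])
E
```

```text
[-0.13315434  0.09853467  2.56934733  3.16926296  0.26162817 -1.59474053]
```

View pics/s6.png

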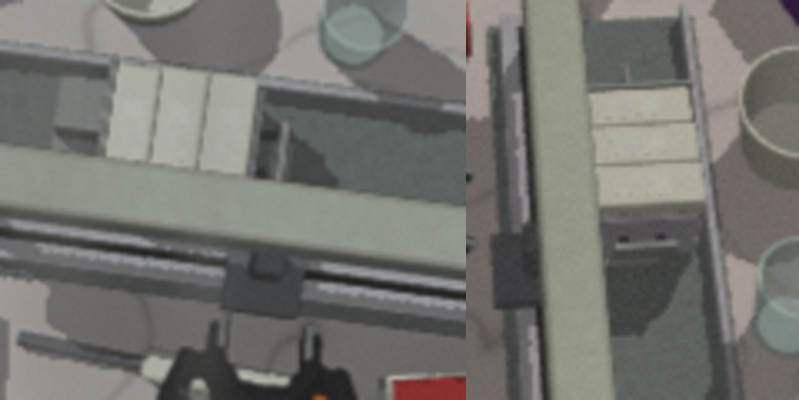

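The picture shows the three boxes closed up against the bookend and upright, the plate against the row, and the released gripper clear. Handing in.

```bash
python3 -c "
from rig import r
print(r.sense()['contact_force']);r.sign_off()"
```

```text
[-0.04797344  0.59958277  0.20603286]
the job is handed in; nothing more can be done
```

I slid the follower about 135 mm along its rail until the three boxes were packed against the bookend. I then released it, backed the gripper away and handed the job in at about 15 s of the 45 s allowed; no verdict is reported.

- **Approach:** I gripped the follower by its grip with the tool leaning about 42°. The first lean fell short near a wrist singularity. I also had to turn the tool half round because the last joint was almost at its limit.
- **Plate pressure:** Just before release, the tool read 18.4 N against about 12 N of free drag. That puts about 6 N on the boxes, or roughly 4 mm of plate travel, which is about half way. This is inferred from the forces; I did not measure the plate's travel.
- **At release:** The arm sprang 1.7 mm towards +y as the fingers opened. If the follower had moved with it, the pressure would be about 8.6 N, still under the 10 N limit.
- **Last checks:** The final pictures showed the row closed up and upright against the bookend, and the gripper clear. The tool force was about zero. The bystanders in view looked undisturbed, but I did not measure them.
- **Disagreement:** My camera fit put the follower's start at about tray y −155 to −160, where the text says near −180. The slide itself was guided by force and pictures, not by that figure.

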